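Nudge the vial rack home on the rack reader and scan it

ROBOT

A 6-joint arm with a two-finger parallel gripper is mounted at the origin on the work surface. World frame = base frame: x ahead of the robot, y to its left, z up, the work surface at z = 0. Lengths are in m, angles in rad, forces in N, time in s.
With the tool pointing down it reaches from about 0.4 to 0.925 m from the base axis. Payload 3.4 kg.
Tool frame: the origin (TCP) lies on the centre line of the jaws, within the pads' length; the fingertips stand 17 mm ahead of it and the grasp point (between the pads) lies 2 mm behind it; z points along the fingers, y is the line along which they close (so a half turn about z gives the same grasp; the last joint's range is limited). The gripper opens to 85 mm and grips with 20 to 120 N. Pads are 22 mm wide; open, the fingers measure 114 mm over their backs; the gripper's body (76 mm by 85 mm) begins 54 mm behind the grasp point. The pads swing forward as they close: fully open they stand 13 mm farther back than shut.
Start: joints at [-0.073, 0.307, 1.506, -0, 1.328, -0.073], TCP at [0.575, -0, 0.248] pointing down, gripper open.
Joint ranges: [-3.12, 3.12], [-1.05, 2.28], [0.14, 2.33], [-1.42, 4.57], [0.1, 2.73], [-2.68, 2.68]. Speed limits (rad/s): [2.57, 2.57, 3.14, 3.14, 3.14, 3.14].

INTERFACE

Orientations are given as a rotation vector (axis times angle).
In Python, from station import r gives the robot as it stands.
- The arm moves only by the tool send_rows, never from a script. Its argument "targets" is a list of rows, each a list of 2 entries, a list of its own where there are three numbers: the shift along the tool's x, y, z in mm, then the turn, a rotation vector about the tool's x, y, z in rad. A call has 1 to 5 rows; each row shifts and turns the commanded pose from where the row before left it, along the tool's axes as they then stand; what a row does not reach is not made up. A row lasts 1/8 s, in which the tool goes at most 62.5 mm and 10.7 degrees, less where a joint would pass 70% of its speed; a pose out of reach is approached as far as the arm can. A call with a gripper value outside its range is refused whole. "fingers" is the opening, from 0 (shut) to 1 (fully open), set as the call begins (left out, the last holds). The fingers move at their own pace and stop on an object; "newtons" is the grip in N (left out, the last holds). Time passes only in rows, so rows that do not move let the fingers close. It gives the time, the measured TCP pose, the force, the opening and the grip force at its end, in the units of the state.
- r.get_obs(): the state, without advancing time (a new reading comes with each control period).
- r.get_image(name): name is "scene" or "side" or "wrist"; returns the picture (480x640x3 uint8, red, green, blue); there is no depth.
- r.camera_params(name): a dict with "fx", "fy", "cx", "cy" (pixels), "distortion" ([k1, k2, p1, p2, k3] as OpenCV has them; the pictures are not rectified), "eye" and "attitude" of the camera in the world; the wrist camera has in their place "hand_eye" (4x4, takes a point from camera to tool coordinates, whose origin is the TCP and whose axes are the flange's). Camera axes: x right, y down, z forward; pixel columns grow to the right and rows downward; lengths in m; the calibration is good to about 2 mm. A picture is of the moment at which its call begins: read the wrist's pose just before it. camera_params takes no time and is no camera call.
- r.sign_off(): hands the job in; it is judged then, once.
The state is a dict: "t": time; "qpos": joint angles; "qd": joint speeds; "tau": joint torques, N m; "position": TCP position; "ee_rot": TCP orientation; "contact_force": force on the tool from outside, world axes, zero at the start; "moment": the same for the moment, N m; "gripper_width": finger opening in m; "finger_force": force on a finger pad.
Only numpy, scipy, OpenCV 4.12 (cv2) and the standard library are available. Lean on these libraries where they do the work, as an engineer would, in place of code of your own. Each camera call takes 0.05 s, during which the arm holds its last target. There are 200 camera calls.

TASK

The green rack of vials has been put down loosely on the glass bed of the rack reader. Push it along the glass with the fingers until it sits square in the corner, its far side and its left side both against the aluminium guides, and only then press the blue scan key and let it come back up. Slide the rack, never lift it, do not push on or grip the vials, and leave the other things on the table where they are.

Things in the scene. Friction and masses are not known exactly. Their poses are not given: they have to be found in the camera images.
- reader: White flat box fixed on the granite table, 260 x 300 x 64 mm (x, y, z). Origin: centre of its underside, on the table. x points away from the robot (yaw within 0.25 rad), y left, z up. Flat bed of dark glass and dark grey frame at z = 64 mm, from x = -85 and y = -150 mm to the guides. Front strip x = -130 to -85 mm, z = 56 mm, with the scan key at its right.
- corner (a point): Inner corner of the two guides at glass height: reader frame (118, 138, 64) mm. The guides are aluminium ledges 12 mm above the glass: the far one along the reader's y with its face at x = 118 mm, the left one along x with its face at y = 138 mm.
- rack: Green open rack, 4 x 6 square wells, loose on the glass, 86 x 128 x 34 mm (x, y, z), 0.28 to 0.5 kg with its six loose vials, whose tops are 51 mm above the glass. Origin: centre of its underside. Axes as the reader's when square; starts up to 0.35 rad askew. Home: origin at (75, 74, 64) mm in the reader's frame. Slides with 1 to 6 N.
- scan_key (a joint): Travel of the blue scan key, in m: 0 = up, 0.005 = fully down. It starts down at 1.4 N, needs 4.9 N to bottom, springs back up, and counts as pressed beyond 0.003.
- key_top (a point): Centre of the top of the blue scan key, 26 x 34 mm, pressed straight down; its top is 63 mm above the table when up, 1 mm under the glass.
- petri: Clear petri dish, 59 mm across, 11 mm high, right of the reader; a bystander. Origin: centre of its underside.
- tweezers: Steel tweezers lying flat, 120 x 14 x 5 mm, left of the reader; a bystander. Origin: middle of its underside, x towards the tips.
- pen: Blue pen, 136 x 9 mm, lying left of the reader; a bystander. Origin: middle of its underside, x towards the tip.
- weight: Steel 200 g weight with a knob, 30 mm across, 54 mm high, right of the reader; a bystander. Origin: centre of its underside.
- blower: Black rubber dust blower with an orange nozzle, 58 mm across, 140 mm high, standing upright well right of the reader; a bystander. Origin: centre of its underside.
- wash_bottle: White wash bottle, 68 mm across, about 200 mm high, standing well left of the reader; a bystander. Origin: centre of its underside.
- vial0_mid (a point): Centre of a capped glass vial, 16 mm across, 48 mm high, standing loose in well (-31, -52) mm of the rack, 26.5 mm above the rack's underside.
- vial1_mid (a point): Centre of a capped glass vial, 16 mm across, 48 mm high, standing loose in well (-31, -31) mm of the rack, 26.5 mm above the rack's underside.
- vial2_mid (a point): Centre of a capped glass vial, 16 mm across, 48 mm high, standing loose in well (-10, -52) mm of the rack, 26.5 mm above the rack's underside.
- vial3_mid (a point): Centre of a capped glass vial, 16 mm across, 48 mm high, standing loose in well (10, 10) mm of the rack, 26.5 mm above the rack's underside.
- vial4_mid (a point): Centre of a capped glass vial, 16 mm across, 48 mm high, standing loose in well (31, 31) mm of the rack, 26.5 mm above the rack's underside.
- vial5_mid (a point): Centre of a capped glass vial, 16 mm across, 48 mm high, standing loose in well (31, 52) mm of the rack, 26.5 mm above the rack's underside.
Mind the look-alikes: they are no part of the job. What is shaped like the rack but pink or yellow is not meant.

How it is judged:
On the way, in this order (a step that is already met when the one before it is completed fails the run):
1. the rack sits square in the corner, against both guides (x of rack in the frame of reader between 0.072 and 0.079 m and y of rack in the frame of reader between 0.071 and 0.078 m and angle between the x axis of rack and the x axis of reader, either way round below 0.03 rad and z of rack in the frame of reader below 0.068 m), for 0.3 s.
2. the scan key is pressed (value of joint scan_key above 0.003 m), for 0.05 s.
At the end, for the whole second after the job is handed in: The rack lies flat on the glass within 3 mm of the far guide and of the left guide and square to them within 0.03 rad, at rest, with all six vials still down in their wells, and the scan key, pressed after that, is up again (all of step 1 and value of joint scan_key below 0.001 m and linear speed of rack below 0.01 m/s and z of each of vial0_mid, vial1_mid, vial2_mid, vial3_mid, vial4_mid, vial5_mid in the frame of rack below 0.036 m); the robot touches nothing.
It fails at once if the rack is lifted, tipped or pushed off the bed (z of rack in the frame of reader above 0.072 m or angle between rack's own z axis and vertical above 0.12 rad or z of rack in the frame of reader below 0.058 m).
It fails at once if a vial is pulled out of the rack (z of any of vial0_mid, vial1_mid, vial2_mid, vial3_mid, vial4_mid, vial5_mid in the frame of rack above 0.042 m).
It fails at once if the fingers push on or grip a vial (more than 2 N) (contact force between the fingers and vial0 above 2 N or contact force between the fingers and vial1 above 2 N or contact force between the fingers and vial2 above 2 N or contact force between the fingers and vial3 above 2 N or contact force between the fingers and vial4 above 2 N or contact force between the fingers and vial5 above 2 N).
It fails at once if the scan key is pressed before the rack is home (4 mm) (value of joint scan_key above 0.003 m and not (x of rack in the frame of reader between 0.071 and 0.079 m and y of rack in the frame of reader between 0.07 and 0.078 m and angle between the x axis of rack and the x axis of reader, either way round below 0.04 rad and z of rack in the frame of reader below 0.068 m)).
It fails at once if a bystander is moved more than 20 mm or knocked over (distance of any of petri, tweezers, pen, weight, blower, wash_bottle from where it was at the start of the episode above 0.02 m or angle between any of blower, wash_bottle, weight's own z axis and vertical above 0.5 rad).
It also fails if it takes over 58 s, if anything falls off the work surface, if the arm or the gripper's body presses on something with over 40 N, if the wrist force passes 120 N, or if a joint passes its speed limit or range.

## Working session

There is one attempt and no reset: what is moved stays moved. The work goes in short steps, Python scripts to look and compute and a tool call to move; the robot and the scene stay as the last step left them, time stands still between calls to the robot, and variables do not carry over. Pictures are saved under pics/ and viewed, at most 10 in all, crops included, and the job is handed in when it is done.

Besides the shell and the picture viewer there is one more tool, called after "Call:" as name(argument=value, ...), one argument or row to a line, values as JSON. send_rows: Moves the arm, as the interface text tells. Its arguments: {"type":"object","properties":{"targets":{"type":"array","items":{"type":"array"}},"fingers":{"type":"number"},"newtons":{"type":"number"}},"required":["targets"]}

```bash
mkdir -p pics; ls; python3 - <<'E'
from station import r
import cv2
for n in("scene","side","wrist"):
    o=r.get_obs(); im=r.get_image(n); cv2.imwrite(f"pics/{n}0.png",im[:,:,::-1]); print(n,r.camera_params(n))
print(o)
E
```

```text
pics
scene {'fx': 591.4077322654744, 'fy': 591.4077322654744, 'cx': 326.61481215701923, 'cy': 241.9570182486984, 'distortion': array([0.01560495, 0.        , 0.        , 0.        , 0.        ]), 'eye': array([ 1.41000726, -0.61391646,  1.35848251]), 'attitude': array([-2.21388796, -1.16541795,  0.40372503])}
side {'fx': 436.53554283044645, 'fy': 436.53554283044645, 'cx': 316.0476492852396, 'cy': 236.61729145500556, 'distortion': array([-0.07835682,  0.        ,  0.        ,  0.        ,  0.        ]), 'eye': array([0.52347337, 0.7843424 , 0.77060769]), 'attitude': array([-0.06208908,  2.83710185, -1.27831875])}
wrist {'fx': 403.5770247845651, 'fy': 403.5770247845651, 'cx': 323.7370855375716, 'cy': 241.39724491135965, 'distortion': array([-0.05860083,  0.        ,  0.        ,  0.        ,  0.        ]), 'hand_eye': array([[-1.91695364e-05, -9.44294967e-01, -3.29100312e-01,
         8.39735958e-02],
       [ 9.99999811e-01,  1.84328164e-04, -5.87145265e-04,
         1.13948793e-03],
       [ 6.15100775e-04, -3.29100261e-01,  9.44294784e-01,
        -1.25623438e-01],
       [ 0.00000000e+00,  0.00000000e+00,  0.00000000e+00,
         1.00000000e+00]])}
{'t': 0.1, 'qpos': array([-7.34949431e-02,  3.07500532e-01,  1.50755451e+00,  3.55446738e-06,
        1.32842932e+00, -7.35059498e-02]), 'qd': array([-0.00014912, -0.00036988, -0.00281553,  0.00047278,  0.00222065,
        0.00101669]), 'tau': array([ 4.70438190e-04, -4.58528459e+01, -2.52607870e+01, -1.75910814e-04,
        5.54533050e-03,  5.92343241e-08]), 'position': array([5.74388652e-01, 2.46208864e-05, 2.47467366e-01]), 'ee_rot': array([-2.22041542e+00, -2.22043796e+00,  1.93620558e-03]), 'contact_force': array([-0.49341132, -0.36473677, -0.18909146]), 'moment': array([0.01147895, 0.02824299, 0.03021474]), 'finger_force': 0.0, 'gripper_width': 0.08535969369027872}
```

View pics/scene0.png

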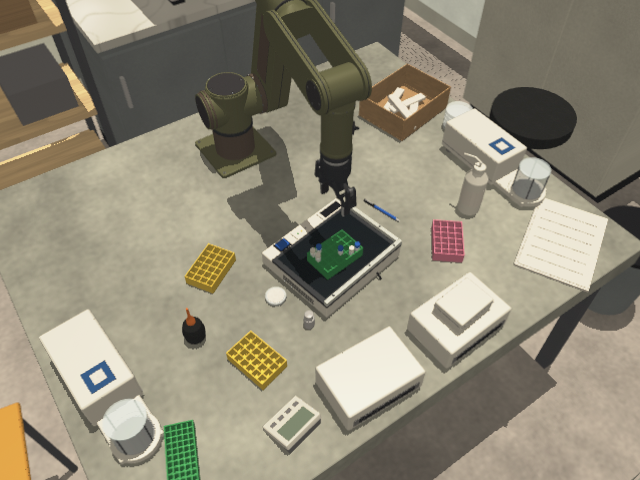

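View pics/wrist0.png

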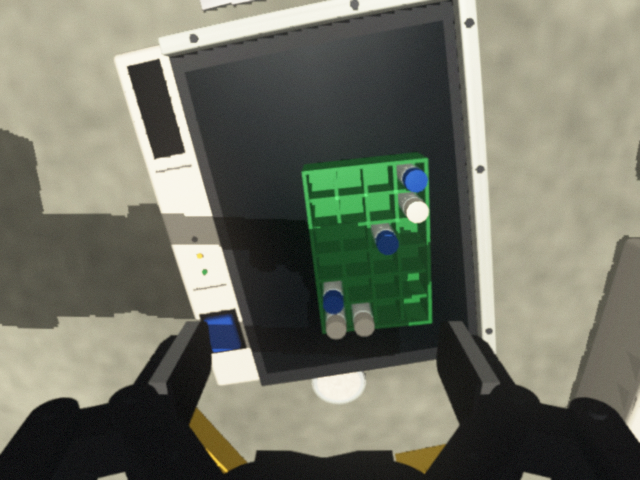

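View pics/side0.png

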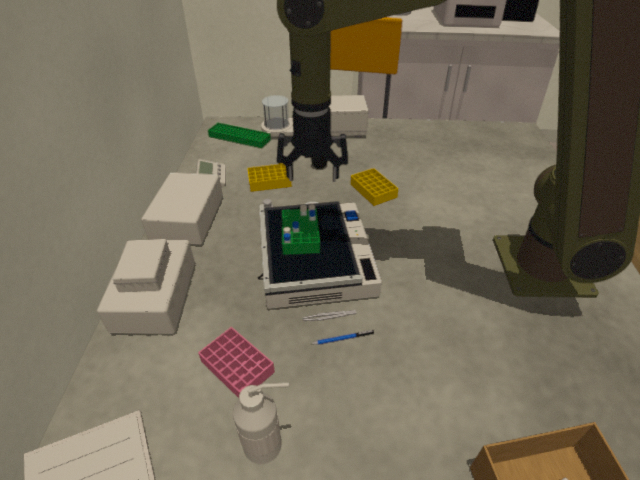

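The wanted rack is the green one with vials on the reader's glass: wrist (370,245), scene (335,253). The look-alikes are the green long rack at scene (182,450), yellow at (210,267) and (256,358), and pink at (447,240). The scan key is at wrist (222,332).

```bash
cat > h.py <<'E'
import numpy as np,cv2
from scipy.spatial.transform import Rotation as R
from station import r
def cam(n,o):
    p=r.camera_params(n);K=np.array([[p['fx'],0,p['cx']],[0,p['fy'],p['cy']],[0,0,1]])
    if n=='wrist':
        T=np.eye(4);T[:3,:3]=R.from_rotvec(o['ee_rot']).as_matrix();T[:3,3]=o['position'];T=T@p['hand_eye']
        return K,p['distortion'],T[:3,:3],T[:3,3]
    return K,p['distortion'],R.from_rotvec(p['attitude']).as_matrix(),p['eye']
def plane(c,px,z):
    K,d,A,e=c;u=cv2.undistortPoints(np.array(px,float).reshape(-1,1,2),K,d).reshape(-1,2)
    v=np.c_[u,np.ones(len(u))]@A.T
    return e+v*((z-e[2])/v[:,2])[:,None]
def proj(c,X):
    K,d,A,e=c;return cv2.projectPoints(((np.atleast_2d(X)-e)@A),np.zeros(3),np.zeros(3),K,d)[0].reshape(-1,2)
E
python3 - <<'E'
import cv2
im=cv2.imread('pics/wrist0.png')
cv2.imwrite('pics/z1.png',cv2.resize(im[0:400,110:510],(800,600) if 0 else (600,600),interpolation=cv2.INTER_CUBIC))
g=im.astype(int)
for y in (100,200,280):print(y,[tuple(g[y,x]) for x in range(440,500,3)])
for x in (250,350,420):print(x,[tuple(g[y,x]) for y in range(0,75,3)])
E
```

```text
100 [(np.int64(45), np.int64(46), np.int64(40)), (np.int64(37), np.int64(36), np.int64(32)), (np.int64(45), np.int64(45), np.int64(41)), (np.int64(44), np.int64(43), np.int64(40)), (np.int64(71), np.int64(74), np.int64(72)), (np.int64(72), np.int64(74), np.int64(72)), (np.int64(68), np.int64(69), np.int64(69)), (np.int64(68), np.int64(74), np.int64(73)), (np.int64(86), np.int64(95), np.int64(96)), (np.int64(184), np.int64(202), np.int64(204)), (np.int64(235), np.int64(245), np.int64(245)), (np.int64(229), np.int64(240), np.int64(240)), (np.int64(229), np.int64(240), np.int64(240)), (np.int64(228), np.int64(239), np.int64(240)), (np.int64(204), np.int64(224), np.int64(226)), (np.int64(136), np.int64(159), np.int64(163)), (np.int64(137), np.int64(159), np.int64(162)), (np.int64(139), np.int64(159), np.int64(162)), (np.int64(136), np.int64(158), np.int64(162)), (np.int64(136), np.int64(158), np.int64(162))]
200 [(np.int64(37), np.int64(36), np.int64(32)), (np.int64(38), np.int64(39), np.int64(34)), (np.int64(36), np.int64(38), np.int64(34)), (np.int64(34), np.int64(37), np.int64(31)), (
[... 4309 characters left out ...]
.int64(56), np.int64(55), np.int64(53)), (np.int64(56), np.int64(56), np.int64(52)), (np.int64(56), np.int64(53), np.int64(50)), (np.int64(55), np.int64(55), np.int64(50)), (np.int64(51), np.int64(51), np.int64(48)), (np.int64(56), np.int64(56), np.int64(52)), (np.int64(56), np.int64(55), np.int64(51)), (np.int64(55), np.int64(56), np.int64(53)), (np.int64(54), np.int64(52), np.int64(48)), (np.int64(50), np.int64(49), np.int64(45)), (np.int64(51), np.int64(50), np.int64(49)), (np.int64(51), np.int64(50), np.int64(46)), (np.int64(53), np.int64(50), np.int64(45)), (np.int64(53), np.int64(49), np.int64(47)), (np.int64(51), np.int64(49), np.int64(46)), (np.int64(46), np.int64(48), np.int64(43))]
```

View pics/z1.png

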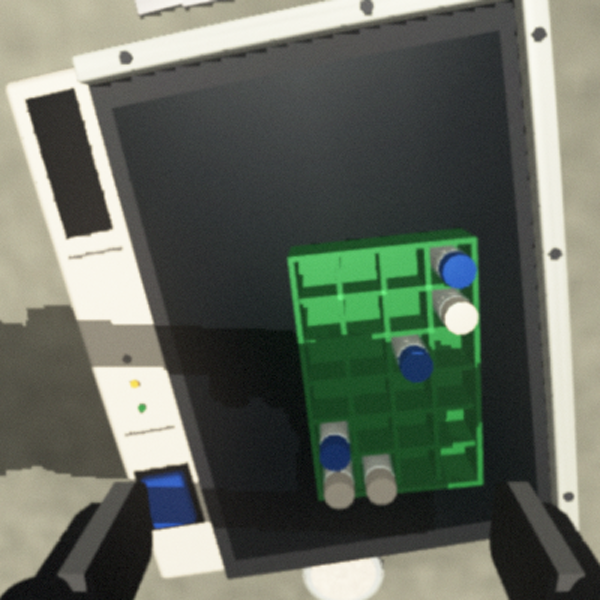

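The crop (scale 1.5, offset 110) confirms the green rack. Its top corners in wrist px are about (303,170), (428,158), (432,323) and (322,333). The bed corner is at (263,385) and the key at about (222,332).

```bash
cat >> h.py <<'E'
def reader(g,c,rows,cols,x0=430,y1=70):
    # inner top edges of the guides (z=76mm): far guide along rows, left guide along columns
    F=[(x0+np.argmax(g[y,x0:]>160)-.5,y) for y in rows]
    L=[(x,y1-np.argmax(g[:y1,x][::-1]>160)-.5) for x in cols]
    f=plane(c,F,.076)[:,:2];l=plane(c,L,.076)[:,:2]
    a=cv2.fitLine(f.astype(np.float32),cv2.DIST_HUBER,0,.001,.001).ravel();b=cv2.fitLine(l.astype(np.float32),cv2.DIST_HUBER,0,.001,.001).ravel()
    da=a[:2]*np.sign(a[1]);db=b[:2]*np.sign(b[0])
    ya=np.arctan2(-da[0],da[1]);yb=np.arctan2(db[1],db[0])
    s=np.linalg.solve(np.c_[da,-db],b[2:]-a[2:]);C=a[2:]+s[0]*da
    return C,ya,yb
E
python3 - <<'E'
from h import *
o=r.get_obs();c=cam('wrist',o);im=cv2.imread('pics/wrist0.png');g=im.max(2)
C,ya,yb=reader(g,c,range(60,320,10),range(230,400,10))
y=(ya+yb)/2;print(C,ya,yb)
M=np.array([[np.cos(y),-np.sin(y)],[np.sin(y),np.cos(y)]]);O=C-M@[.118,.138];print('reader',O,y)
rf=lambda X:(X[:,:2]-O)@M*1000
print(rf(plane(c,[(263,385)],.064)),rf(plane(c,[(222,332)],.063)))
m=cv2.inRange(cv2.cvtColor(im,cv2.COLOR_BGR2HSV),(50,110,30),(80,255,255))
m=cv2.morphologyEx(m,cv2.MORPH_CLOSE,np.ones((5,5)))
P=rf(plane(c,[(303,170),(428,158),(432,323),(322,333)],.098));print(P,P.mean(0))
for i in range(4):
    d=P[(i+1)%4]-P[i];print(np.hypot(*d),np.degrees(np.arctan2(d[1],d[0])))
print(o['position'])
np.savez('rd.npz',O=O,y=y)
E
```

```text
[0.66285145 0.15284996] 0.18485497 0.18443865
reader [ 0.57219403 -0.00446893] 0.18464682
[[ -82.66959554 -149.02139124]] [[-105.41807397  -87.23228076]]
[[ -2.82064536  45.36006069]
 [ 82.02612187  38.00760795]
 [ 72.4280723  -89.77612576]
 [-13.74676402 -82.64003214]] [ 34.4716962  -22.26212232]
85.16473724122882 -4.9526316291661265
128.14368949513062 -94.29551567440946
86.46979962794764 175.26616703126942
128.46557451222031 85.12104551884526
[ 5.74499230e-01 -4.00170278e-06  2.47569744e-01]
```

Call:
send_rows(
  targets=[
    [[-10, 0, 0], [0, 0, -0.185]],
    [[-55, 17, 0], [0, 0, 0]],
    [[-51, 17, 30], [0, 0, 0]],
    [[0, 0, 50], [0, 0, 0]],
    [[0, 0, 40], [0, 0, 0]],
  ],
  fingers=0.35,
  newtons=20,
)

```text
t: 0.78
position: [0.6274, -0.1088, 0.126]
ee_rot: [-2.008, -2.414, 0.001]
contact_force: [0.3, 1.0, 0.9]
gripper_width: 0.0302
finger_force: 0.0
```

Call:
send_rows(
  targets=[
    [[0, 0, 0], [0, 0, 0]],
    [[0, 0, 0], [0, 0, 0]],
  ],
)

```text
t: 1.02
position: [0.6288, -0.108, 0.1294]
ee_rot: [2.006, 2.416, 0.001]
contact_force: [0.2, -0.4, -0.5]
gripper_width: 0.0298
finger_force: 0.0
```

```bash
cat >> h.py <<'E'
def st():
    o=r.get_obs();d=np.load('rd.npz');y=float(d['y']);M=np.array([[np.cos(y),-np.sin(y)],[np.sin(y),np.cos(y)]])
    A=R.from_rotvec(o['ee_rot']).as_matrix()
    print('tcp in reader mm',(M.T@(o['position'][:2]-d['O'])*1000).round(1),'z',round(o['position'][2]*1000,1),'tool x yaw-reader',round(np.arctan2(A[1,0],A[0,0])-y,3),'F reader',(M.T@o['contact_force'][:2]).round(1),o['contact_force'][2].round(1),'w',round(o['gripper_width']*1000,1),'t',round(o['t'],2))
    return o
E
python3 -c "
from h import *
o=st();im=r.get_image('wrist');cv2.imwrite('pics/w1.png',im[:,:,::-1])"
```

```text
tcp in reader mm [  36.7 -112.2] z 129.4 tool x yaw-reader 1.571 F reader [ 0.1 -0.4] -0.5 w 29.8 t 1.02
```

View pics/w1.png

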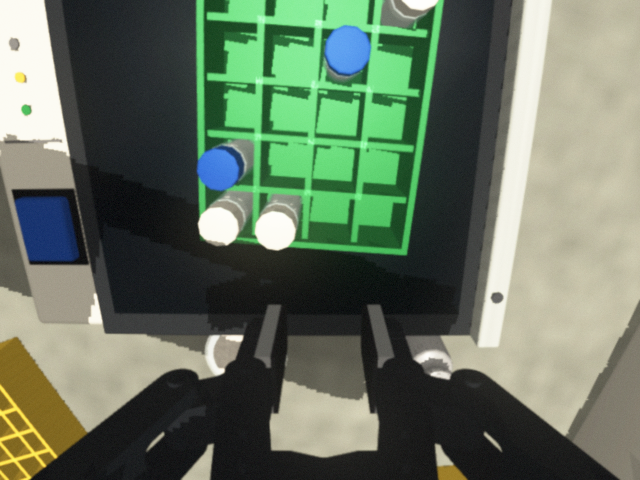

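The wrist view shows the two fingertips at about (268,320) and (375,320), just right of the rack's right side (edge at about y=248), clear of the vials at (220,225) and (277,228). I'll lower and push left.

Call:
send_rows(
  targets=[
    [[0, 0, 25], [0, 0, 0]],
    [[0, 0, 14], [0, 0, 0]],
    [[6, 0, 0], [0, 0, 0]],
    [[6, 0, 0], [0, 0, 0]],
    [[8, 0, 0], [0, 0, 0]],
  ],
)

```text
t: 1.7
position: [0.6252, -0.0882, 0.0904]
ee_rot: [2.005, 2.415, 0.001]
contact_force: [0.8, -2.1, 0.8]
gripper_width: 0.0296
finger_force: 1.1
```

Call:
send_rows(
  targets=[
    [[8, 0, 0], [0, 0, 0]],
    [[8, 0, 0], [0, 0, 0]],
    [[8, 0, 0], [0, 0, 0]],
    [[8, 0, 0], [0, 0, 0]],
    [[8, 0, 0], [0, 0, 0]],
  ],
)

```text
t: 2.33
position: [0.6166, -0.0485, 0.0893]
ee_rot: [-2.007, -2.417, 0.0]
contact_force: [0.4, -3.1, 1.8]
gripper_width: 0.0299
finger_force: 1.5
```

Call:
send_rows(
  targets=[
    [[8, 0, 0], [0, 0, 0]],
    [[8, 0, 0], [0, 0, 0]],
    [[8, 0, 0], [0, 0, 0]],
    [[5, 0, 0], [0, 0, 0]],
    [[0, 0, 0], [0, 0, 0]],
  ],
)

```text
t: 2.95
position: [0.611, -0.0194, 0.089]
ee_rot: [-2.005, -2.416, -0.0]
contact_force: [0.3, -0.8, -0.0]
gripper_width: 0.0298
finger_force: 0.0
```

```bash
python3 -c "
from h import *
o=st();im=r.get_image('wrist');cv2.imwrite('pics/w2.png',im[:,:,::-1])"
```

```text
tcp in reader mm [ 35.4 -21.8] z 89.0 tool x yaw-reader 1.571 F reader [ 0.1 -0.8] -0.0 w 29.8 t 2.95
```

View pics/w2.png

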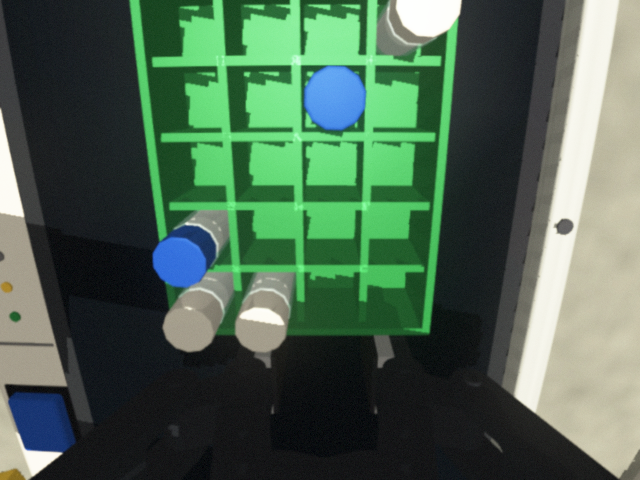

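The rack is now square to the tool, its right side at y≈332 px and both fingertips on it at (265,355) and (383,350). I'll continue to the left guide.

Call:
send_rows(
  targets=[
    [[5, 0, 0], [0, 0, 0]],
    [[5, 0, 0], [0, 0, 0]],
    [[4, 0, 0], [0, 0, 0]],
    [[3, 0, 0], [0, 0, 0]],
    [[2, 0, 0], [0, 0, 0]],
  ],
)

```text
t: 3.62
position: [0.608, -0.0016, 0.0893]
ee_rot: [-2.007, -2.417, 0.0]
contact_force: [0.4, -1.8, -1.9]
gripper_width: 0.03
finger_force: 0.7
```

Call:
send_rows(
  targets=[
    [[1, 0, 0], [0, 0, 0]],
    [[1, 0, 0], [0, 0, 0]],
  ],
)

```text
t: 3.88
position: [0.6077, 0.0002, 0.0893]
ee_rot: [2.007, 2.417, -0.0]
contact_force: [-0.2, -1.1, -1.4]
gripper_width: 0.0301
finger_force: 0.7
```

```bash
python3 -c "
from h import *
st()"
```

```text
tcp in reader mm [35.7 -2. ] z 89.3 tool x yaw-reader 1.571 F reader [-0.4 -1. ] -1.4 w 30.1 t 3.88
```

Call:
send_rows(
  targets=[
    [[1, 0, 0], [0, 0, 0]],
    [[1, 0, 0], [0, 0, 0]],
  ],
)

```text
t: 4.12
position: [0.6073, 0.0021, 0.0893]
ee_rot: [2.007, 2.417, -0.0]
contact_force: [-0.1, -3.3, -1.6]
gripper_width: 0.0296
finger_force: 2.2
```

Call:
send_rows(
  targets=[
    [[1, 0, 0], [0, 0, 0]],
  ],
)

```text
t: 4.25
position: [0.6074, 0.0021, 0.0894]
ee_rot: [2.005, 2.416, -0.002]
contact_force: [-0.0, -6.0, -0.9]
gripper_width: 0.03
finger_force: 3.4
```

Call:
send_rows(
  targets=[
    [[1, 0, 0], [0, 0, 0]],
  ],
)

```text
t: 4.38
position: [0.6073, 0.0022, 0.0895]
ee_rot: [2.004, 2.416, -0.003]
contact_force: [0.6, -9.3, -0.3]
gripper_width: 0.03
finger_force: 4.8
```

Left guide contact: the rack stalled and the force climbed to 9 N. Backing off and going round to the near side.

Call:
send_rows(
  targets=[
    [[-8, 0, 0], [0, 0, 0]],
    [[-8, 0, 0], [0, 0, 0]],
    [[0, 0, -35], [0, 0, 0]],
    [[0, 0, -40], [0, 0, 0]],
    [[0, -38, 0], [0, 0, 0]],
  ],
)

```text
t: 5.0
position: [0.578, -0.0189, 0.1682]
ee_rot: [2.001, 2.411, 0.011]
contact_force: [-0.8, -0.6, -0.1]
gripper_width: 0.0296
finger_force: 0.0
```

Call:
send_rows(
  targets=[
    [[0, -38, 0], [0, 0, 0.1745]],
    [[0, 0, 0], [0, 0, 0.1745]],
    [[0, 0, 0], [0, 0, 0.1745]],
    [[0, 0, 0], [0, 0, 0.1745]],
    [[0, 0, 0], [0, 0, 0.1745]],
  ],
  fingers=0.53,
)

```text
t: 5.62
position: [0.5352, -0.0256, 0.1644]
ee_rot: [-2.844, -1.334, -0.001]
contact_force: [0.0, -0.1, -0.2]
gripper_width: 0.0455
finger_force: 0.0
```

Call:
send_rows(
  targets=[
    [[0, 0, 0], [0, 0, 0.1745]],
    [[0, 0, 0], [0, 0, 0.1745]],
    [[0, 0, 0], [0, 0, 0.1745]],
    [[0, 0, 0], [0, 0, 0.1745]],
    [[0, -50, 0], [0, 0, 0]],
  ],
)

```text
t: 6.25
position: [0.5275, 0.0218, 0.1645]
ee_rot: [3.129, 0.281, 0.003]
contact_force: [0.2, 0.3, 0.6]
gripper_width: 0.0448
finger_force: 0.0
```

Call:
send_rows(
  targets=[
    [[0, -53, 0], [0, 0, 0]],
    [[0, 0, 0], [0, 0, 0]],
    [[0, 0, 0], [0, 0, 0]],
  ],
)

```text
t: 6.62
position: [0.5164, 0.0756, 0.1644]
ee_rot: [3.128, 0.292, 0.001]
contact_force: [-0.1, -0.2, -0.1]
gripper_width: 0.0454
finger_force: 0.0
```

```bash
python3 -c "
from h import *
o=st();im=r.get_image('wrist');cv2.imwrite('pics/w3.png',im[:,:,::-1])"
```

```text
tcp in reader mm [-40.2  89. ] z 164.4 tool x yaw-reader 0.002 F reader [-0.2 -0.2] -0.1 w 45.4 t 6.62
```

View pics/w3.png

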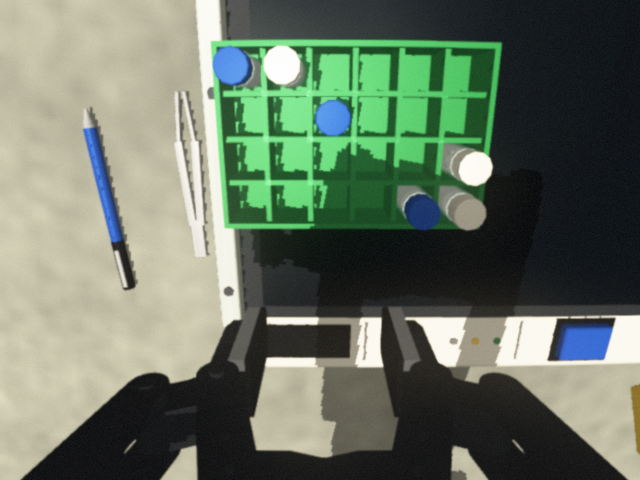

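The rack is against the left guide (left edge at about x=220 px) and square, with its near side at y≈228 px. The fingers are just short of it, opposite empty wells. I'll lower and push away.

Call:
send_rows(
  targets=[
    [[0, 0, 40], [0, 0, 0]],
    [[0, 0, 36], [0, 0, 0]],
    [[6, 0, 0], [0, 0, 0]],
    [[6, 0, 0], [0, 0, 0]],
    [[6, 0, 0], [0, 0, 0]],
  ],
)

```text
t: 7.3
position: [0.535, 0.0784, 0.0896]
ee_rot: [3.128, 0.29, 0.002]
contact_force: [-3.0, -2.5, 1.5]
gripper_width: 0.0455
finger_force: 1.7
```

Call:
send_rows(
  targets=[
    [[7, 0, 0], [0, 0, 0]],
    [[7, 0, 0], [0, 0, 0]],
    [[7, 0, 0], [0, 0, 0]],
    [[7, 0, 0], [0, 0, 0]],
    [[5, 0, 0], [0, 0, 0]],
  ],
)

```text
t: 7.92
position: [0.5669, 0.0852, 0.0883]
ee_rot: [-3.128, -0.291, -0.0]
contact_force: [-2.8, -1.4, 2.3]
gripper_width: 0.0452
finger_force: 1.8
```

Call:
send_rows(
  targets=[
    [[3, 0, 0], [0, 0, 0]],
    [[2, 0, 0], [0, 0, 0]],
    [[1, 0, 0], [0, 0, 0]],
  ],
)

```text
t: 8.3
position: [0.5723, 0.0862, 0.0882]
ee_rot: [-3.128, -0.291, 0.0]
contact_force: [-3.2, -0.6, 2.2]
gripper_width: 0.0453
finger_force: 1.6
```

```bash
python3 -c "
from h import *
st()"
```

```text
tcp in reader mm [16.7 89.1] z 88.2 tool x yaw-reader 0.001 F reader [-3.3  0. ] 2.2 w 45.3 t 8.3
```

Call:
send_rows(
  targets=[
    [[1, 0, 0], [0, 0, 0]],
    [[1, 0, 0], [0, 0, 0]],
    [[1, 0, 0], [0, 0, 0]],
  ],
)

```text
t: 8.68
position: [0.5753, 0.0867, 0.0883]
ee_rot: [-3.128, -0.291, -0.0]
contact_force: [-2.7, -1.7, 1.4]
gripper_width: 0.0447
finger_force: 1.3
```

Call:
send_rows(
  targets=[
    [[1, 0, 0], [0, 0, 0]],
  ],
)

```text
t: 8.8
position: [0.5758, 0.0869, 0.0882]
ee_rot: [-3.128, -0.291, 0.001]
contact_force: [-5.1, -1.6, 2.8]
gripper_width: 0.0455
finger_force: 2.4
```

Call:
send_rows(
  targets=[
    [[1, 0, 0], [0, 0, 0]],
  ],
)

```text
t: 8.93
position: [0.5758, 0.0869, 0.0883]
ee_rot: [3.128, 0.291, -0.004]
contact_force: [-6.7, -2.2, 4.4]
gripper_width: 0.0452
finger_force: 3.5
```

Call:
send_rows(
  targets=[
    [[0.5, 0, 0], [0, 0, 0]],
    [[-6, 0, 0], [0, 0, 0]],
    [[-15, 0, 0], [0, 0, 0]],
    [[-15, 0, -30], [0, 0, 0]],
    [[0, 25, -50], [0, 0, 0]],
  ],
)

```text
t: 9.55
position: [0.5431, 0.0567, 0.1671]
ee_rot: [-3.127, -0.294, 0.01]
contact_force: [1.0, -0.0, -1.5]
gripper_width: 0.045
finger_force: 0.0
```

Call:
send_rows(
  targets=[
    [[0, 0, -40], [0, 0, 0]],
    [[0, 0, 0], [0, 0, 0]],
    [[0, 0, 0], [0, 0, 0]],
  ],
  fingers=0,
)

```text
t: 9.93
position: [0.5461, 0.056, 0.2079]
ee_rot: [-3.128, -0.291, 0.0]
contact_force: [-1.3, 0.6, -0.1]
gripper_width: 0.0004
finger_force: 0.0
```

```bash
python3 -c "
from h import *
o=st();im=r.get_image('wrist');cv2.imwrite('pics/w4.png',im[:,:,::-1])"
```

```text
tcp in reader mm [-14.6  64.2] z 207.9 tool x yaw-reader 0.001 F reader [-1.2  0.8] -0.1 w 0.4 t 9.93
```

View pics/w4.png

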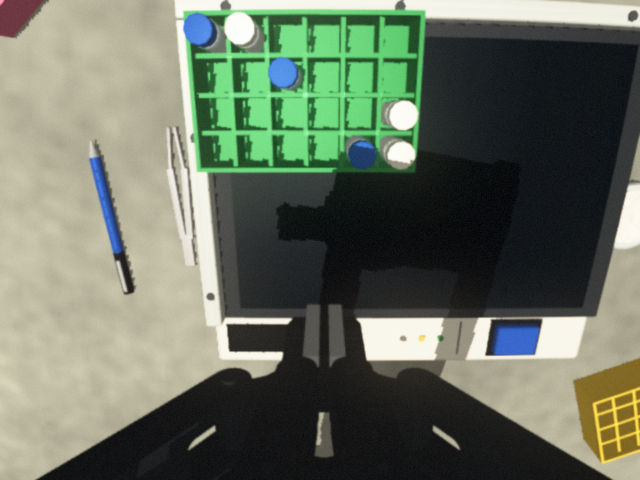

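The rack is in the corner, top corners at about (184,13), (424,11), (416,171), (199,171). The key is at (514,338). I'll check the pose relative to the guides.

```bash
python3 - <<'E'
from h import *
o=r.get_obs();c=cam('wrist',o);im=cv2.imread('pics/w4.png');g=im.max(2)
d=np.load('rd.npz');y=float(d['y'])
M=np.array([[np.cos(y),-np.sin(y)],[np.sin(y),np.cos(y)]]);rf=lambda X:((X[:,:2]-d['O'])@M*1000).round(1)
F=[(x,60-np.argmax(g[:60,x][::-1]>160)-.5) for x in range(440,600,20)]
L=[(240-np.argmax(g[yy,:240][::-1]>160)-.5,yy) for yy in range(185,285,12)]
f=rf(plane(c,F,.076));l=rf(plane(c,L,.076))
print('far guide x',f[:,0],'left guide y',l[:,1])
hs=cv2.cvtColor(im,cv2.COLOR_BGR2HSV);m=cv2.inRange(hs,(50,110,50),(80,255,255))
near=[(x,np.flatnonzero(m[:200,x])[-1]+.5) for x in range(220,340,15)]
right=[(np.flatnonzero(m[yy,:460])[-1]+.5,yy) for yy in range(20,165,15)]
fa=[(x,np.flatnonzero(m[:200,x])[0]-.5) for x in range(280,400,15)]
print('near x',rf(plane(c,near,.098))[:,0],'right y',rf(plane(c,right,.098))[:,1],'far top x',rf(plane(c,fa,.098))[:,0])
print('key',rf(plane(c,[(514,338)],.063)))
b=cv2.inRange(hs,(100,120,60),(130,255,255));b[:300]=0;b[:,:450]=0
print('key',rf(plane(c,[cv2.minAreaRect(cv2.findNonZero(b))[0]],.063)))
E
```

```text
far guide x [117.1 117.4 117.1 117.5 117.3 117.2 117.1 117.1] left guide y [137.7 137.7 137.8 137.8 137.9 138.  138.1 137.5 137.6]
near x [31.9 31.3 31.3 31.8 31.8 31.8 31.8 31.2] right y [10.2  9.8  9.8  9.8  9.8  9.8  9.8  9.8  9.8  9.2] far top x [116.5 116.4 116.9 116.9 116.4 116.4 116.5 116.6]
key [[-104.1  -86.7]]
key [[-105.   -87.7]]
```

The rack is home (about 75, 74 mm, square), so now the key at (-105,-87.5).

Call:
send_rows(
  targets=[
    [[-30, 52, 0], [0, 0, 0]],
    [[-30, 50, 0], [0, 0, 0]],
    [[-30, 50, 0], [0, 0, 0]],
    [[0, 0, 60], [0, 0, 0]],
    [[0, 0, 50], [0, 0, 0]],
  ],
)

```text
t: 10.6
position: [0.4849, -0.1107, 0.096]
ee_rot: [-3.128, -0.287, 0.002]
contact_force: [1.2, -0.4, -0.0]
gripper_width: -0.0005
finger_force: 0.0
```

Call:
send_rows(
  targets=[
    [[0, 0, 8], [0, 0, 0]],
    [[0, 0, 4], [0, 0, 0]],
    [[0, 0, 0], [0, 0, 0]],
  ],
)

```text
t: 10.98
position: [0.4876, -0.1101, 0.0873]
ee_rot: [3.127, 0.292, 0.003]
contact_force: [-0.1, 0.2, 0.2]
gripper_width: -0.0002
finger_force: 0.0
```

```bash
python3 -c "
from h import *
st()"
```

```text
tcp in reader mm [-102.5  -88.3] z 87.3 tool x yaw-reader 0.001 F reader [-0.1  0.2] 0.2 w -0.2 t 10.97
```

Call:
send_rows(
  targets=[
    [[-2, -1, 4], [0, 0, 0]],
    [[0, 0, 3], [0, 0, 0]],
    [[0, 0, 2], [0, 0, 0]],
  ],
)

```text
t: 11.35
position: [0.4846, -0.1094, 0.0778]
ee_rot: [3.128, 0.291, 0.002]
contact_force: [0.6, 1.3, 3.3]
gripper_width: 0.0002
finger_force: 1.4
```

Call:
send_rows(
  targets=[
    [[0, 0, 1.5], [0, 0, 0]],
    [[0, 0, 1], [0, 0, 0]],
  ],
)

```text
t: 11.6
position: [0.4846, -0.1094, 0.0751]
ee_rot: [3.128, 0.29, 0.001]
contact_force: [-0.1, 1.0, 4.8]
gripper_width: 0.0001
finger_force: 2.3
```

Call:
send_rows(
  targets=[
    [[0, 0, 1], [0, 0, 0]],
    [[0, 0, 0], [0, 0, 0]],
  ],
)

```text
t: 11.85
position: [0.4846, -0.1094, 0.0749]
ee_rot: [3.128, 0.29, 0.002]
contact_force: [-1.7, 1.9, 13.5]
gripper_width: -0.0002
finger_force: 6.4
```

Call:
send_rows(
  targets=[
    [[0, 0, -10], [0, 0, 0]],
    [[0, 0, -40], [0, 0, 0]],
    [[0, 0, -50], [0, 0, 0]],
    [[0, 0, 0], [0, 0, 0]],
    [[0, 0, 0], [0, 0, 0]],
  ],
)

```text
t: 12.48
position: [0.4837, -0.1094, 0.1735]
ee_rot: [-3.128, -0.291, 0.001]
contact_force: [-0.9, 0.6, -0.2]
gripper_width: -0.0004
finger_force: 0.0
```

```bash
python3 -c "
from h import *
o=st();im=r.get_image('wrist');cv2.imwrite('pics/w5.png',im[:,:,::-1])"
```

```text
tcp in reader mm [-106.3  -86.9] z 173.5 tool x yaw-reader 0.001 F reader [-0.7  0.8] -0.2 w -0.4 t 12.47
```

View pics/w5.png

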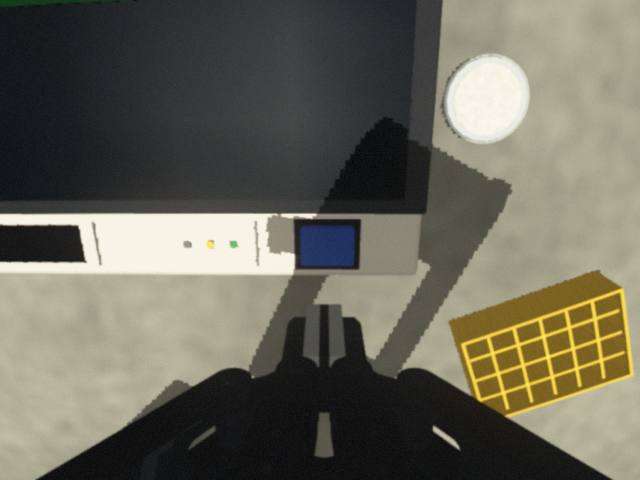

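The key bottomed (13.5 N at the stop) and has come back up; it shows at (328,245). The tool is clear of everything, so I'm handing in.

```bash
python3 -c "
from station import r
print(r.sign_off())"
```

```text
the job is handed in; nothing more can be done
None
```

The rack measured square against both guides, at about (75, 74) mm in the reader's frame. I then pressed the scan key to its stop and released it, and handed the job in at about 12.5 s; the hand-in returned no verdict.

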